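Check the stop of the large vial crimper's lever

TASK

Check the lever stop of the crimper with the larger head: with the outside of the fingers on the outer side of its black lever grip, press the lever in towards the fixed handle until it comes up hard against the stop screw, and hold it firmly against the screw (a steady push of about 10 N) for a full second without forcing it. Then ease the lever all the way back out with the fingers still on it, so that it does not snap open, and take the hand away. Push only: do not grip the lever or squeeze the two handles together, and leave the smaller crimper and everything else on the bench alone.

Things in the scene. Friction and masses are not known exactly. Their poses are not given: they have to be found in the camera images.
- large: bench stand of the larger crimper (the one to check), fixed: grey base 270 x 100 x 12 mm, two aluminium posts; top 127 mm above the bench. Origin: on the bench under the base. At yaw 0 (turned up to 0.35 rad) the handles point to -x, the lever is on the -y side, the jaw mouth faces +y; head 36 mm across, 78 mm long, at x = +75 mm. It stands left or right of the small one
- large_bar: body, head and fixed handle (the bar) of the large crimper; origin and axes of the stand. The fixed handle runs along y = 0 from x = +34 to -115 mm, 105 mm above the bench; black grip sleeve 22 mm wide, 24 mm high. It never moves
- large_lever (a joint): lever of the large crimper, vertical hinge at (105, -30) mm in the stand's frame: 0 = open, at rest, 0.34 rad off the fixed handle's line; grows as it is pressed in. Sprung: at the middle of the grip 1.6 N to start, 4 to 5.5 N just before the stop screw, met at 0.24 to 0.31 rad (38 to 50 mm of travel there; varies). The grips are then still 14 to 27 mm apart. Let go, it snaps open
- large_lever_grip (a point): middle of the outer face (the one to press) of the large lever's black grip, 105 mm above the bench, 159 mm from the hinge. It turns with the lever: -y points outwards, away from the fixed handle, -x along the lever to its tip, 55 mm on. Grip 110 mm long, 18 mm wide, 22 mm high (94 to 116 mm above the bench); only the 12 mm base plate is below it
- large_screw: stop screw of the large crimper, 8 mm steel, through the fixed handle at x = +20 mm of the stand, axes of the stand; origin: centre of its round tip (4 mm radius), on which the lever's steel blade lands. Its setting varies by 6 mm; it does not move
- small: the bench stand of the smaller crimper, same stand, to be left alone: head 23 mm across and 62 mm long, handles 20 mm shorter
- vial_a: capped glass vial, 23 mm across, 46 mm tall, loose, near the large crimper's jaws; origin under its centre
- vial_b: capped glass vial, 23 mm across, 46 mm tall, loose, near the small crimper's jaws; origin under its centre
- vial_tall: capped glass vial, 23 mm across, 75 mm tall, loose; origin under its centre
- dish: clear petri dish, 94 mm across, 16 mm tall, loose; origin under its centre
- forceps: steel forceps, 120 mm long, 8 mm high, lying loose between the stands; origin under its middle
- cap_jar: glass jar with a white lid, 64 mm across, 85 mm tall, loose, at the back; origin under its centre
- small_lever (a joint): lever of the smaller crimper, to be left alone; 0 = open, grows as it is pressed in; its tip is 194 mm from its hinge, which lies as on the large one
There are look-alikes about, which are no part of the job. What is shaped like the vial_tall but yellow is not meant.

How it is judged:
On the way:
1. the lever is pressed hard against its stop screw by the fingers and held there for a second (contact force between large_lever and large_screw above 2.5 N and contact force between the fingers and large_lever above 4 N), for 0.85 s.
At the end, for the whole second after the job is handed in: after the lever was held against the stop screw (at least 2.5 N on the screw, for 0.85 s) it is fully open again (hinge within 0.015 rad of its rest) and still, the small crimper's lever is open, and the vials stand upright (value of joint each of large_lever, small_lever below 0.015 rad and velocity of joint large_lever between -0.05 and 0.05 rad/s and angle between each of vial_a, vial_b, vial_tall's own z axis and vertical below 0.1 rad); the robot touches nothing.
It fails at once if the lever was forced (over 45 N) (contact force between any of the fingers, the arm and large_lever above 45 N).
It fails at once if the lever snapped open (faster than 2.5 rad/s) instead of being eased out (velocity of joint large_lever below -2.5 rad/s).
It fails at once if the lever was gripped, hooked from inside, or squeezed together with the fixed handle, instead of pushed from its outer side ((contact force between the fingers and large_lever above 2 N and y of the grasp point in the frame of large_lever_grip above 0.005 m) or (contact force between the fingers and large_lever above 2 N and contact force between the fingers and large_bar above 2 N)).
It fails at once if the hand or arm knocked against the fixed part of the crimper (over 15 N) (contact force between any of the fingers, the arm and large_bar above 15 N).
It fails at once if the smaller crimper was worked, or another thing on the bench was pushed, lifted or carried (over 15 mm) (value of joint small_lever above 0.06 rad or distance of any of vial_a, vial_b, vial_tall, dish, forceps, cap_jar from where it was at the start of the episode above 0.015 m).
It also fails if it takes over 38 s, if anything falls off the work surface, if the arm or the gripper's body presses on something with over 40 N, if the wrist force passes 120 N, or if a joint passes its speed limit or range.

ROBOT

A 7-joint arm with a two-finger parallel gripper is mounted at the origin on the work surface. World frame = base frame: x ahead of the robot, y to its left, z up, the work surface at z = 0. Lengths are in m, angles in rad, forces in N, time in s.
With the tool pointing down it reaches from about 0.425 to 0.875 m from the base axis. Payload 4.7 kg.
Tool frame: the origin (TCP) lies on the centre line of the jaws, within the pads' length; the fingertips stand 14 mm ahead of it and the grasp point (between the pads) lies 5 mm behind it; z points along the fingers, y is the direction in which the jaws open and shut (so a half turn about z gives the same grasp; the last joint's range is limited). The gripper opens to 87 mm and grips with 3 to 60 N. Pads are 19 mm wide; open, the fingers measure 117 mm over their backs; the gripper's body (75 mm by 190 mm) begins 51 mm behind the grasp point.
Start: joints at [-1.244, 0.321, -0.07, 1.45, 0.023, 1.371, -0.057], TCP at [0.2, 0.618, 0.237] pointing down, gripper open.
Joint ranges: [-2.86, 2.86], [-0.3, 2.09], [-1.38, 1.24], [0.06, 2.45], [-1.56, 4.7], [0.09, 2.05], [-2.69, 2.69]. Speed limits (rad/s): [2.57, 2.57, 3.14, 3.14, 3.14, 3.14, 3.14].

INTERFACE

Orientations are given as a rotation vector (axis times angle).
In Python, from bench import ctrl, optics, models gives the robot as it stands. The module is installed in compiled form; this text tells all that it offers.
- The arm moves only by the tool arm_command, never from a script. Its argument "motion" is a list of rows, each a list of 3 entries, a list of its own where there are three numbers: the shift along the tool's x, y, z in mm, then the turn, a rotation vector about the tool's x, y, z in degrees, then the closure, from 0 (fully open) to 1 (shut). In form: [[[x, y, z], [ax, ay, az], claw], ...]. A call has 1 to 8 rows; each row shifts and turns the commanded pose from where the row before left it, along the tool's axes as they then stand; what a row does not reach is not made up. A row lasts 1/12 s, in which the tool goes at most 41.7 mm and 7.16 degrees, less where a joint would pass 70% of its speed; a pose out of reach is approached as far as the arm can. A call with a gripper value outside its range is refused whole. The fingers move at their own pace and stop on an object; "force" is the grip in N (left out, the last holds). Time passes only in rows, so rows that do not move let the fingers close. It gives the time, the measured TCP pose, the force and the opening at its end, in the units of the state.
- ctrl.get_state(): the state, without advancing time (a new reading comes with each control period).
- optics.get_image(name): name is "side" or "top" or "wrist"; returns (picture, depth): 420x560x3 uint8, blue, green, red; 420x560 float32, m along the optical axis (not along the pixel's ray), 0 where there is no reading.
- optics.camera_model(name): a dict with "fovy" (degrees; the focal length in pixels is half the picture's height over the tangent of half this angle, whatever the lens; pixels are square), "cx", "cy" (the principal point, pixels), "rvec" (rotation vector, rad) and "tvec" (3), from world to camera coordinates, as OpenCV has them; the wrist camera has in their place "mount" (4x4, takes a point from camera to tool coordinates, whose origin is the TCP and whose axes are the flange's). Camera axes: x right, y down, z forward; pixel columns grow to the right and rows downward; lengths in m; the calibration is good to about 2 mm. The wrist camera is an equidistant fisheye: a pixel r from the principal point sees the ray r / f radians off the axis. A picture is of the moment at which its call begins: read the wrist's pose just before it. camera_model takes no time and is no camera call.
- ctrl.close_job(): hands the job in, once; it reports no verdict.
Trained networks look in the newest picture that a camera, given by its name, has taken for a name from the list of things; names that differ only in an ending like _2 or _b are one class to them, and where a whole thing is asked for, a point or a joint stands for the part that bears it (a point fixed in the world has none). Each returns a list of dicts, best first, with "conf" (0 to 1); they miss things now and then, are a little off and sometimes report something else, mostly with a low value. They report only what shows in the picture. A call takes as long as a camera call. They do not tell look-alikes from the thing itself.
- models.search_frame(camera, target): "location" ([x, y, z] in m, in the coordinates of the camera as it stood for that picture, good to about 4 mm: the middle of the surface that is visible of it).
- models.silhouettes(camera, target): "pixels" (420x560 bool, what is visible of it).
The state is a dict: "time": time; "joint_positions": joint angles; "qd": joint speeds; "joint_torque": joint torques, N m; "position": TCP position; "tool_rot": TCP orientation; "ft_force": force on the tool from outside, world axes, zero at the start; "torque": the same for the moment, N m; "grip_width": opening from 0.0 (shut) to 1.0 (fully open).
Only numpy, scipy, OpenCV 4.12 (cv2) and the standard library are available. Lean on these libraries where they do the work, as an engineer would, in place of code of your own. Each camera call takes 0.05 s, during which the arm holds its last target.

## Working session

There is one attempt and no reset: what is moved stays moved. The work goes in short steps, Python scripts to look and compute and a tool call to move; the robot and the scene stay as the last step left them, time stands still between calls to the robot, and variables do not carry over. Pictures are saved under pics/ and viewed, and the job is handed in when it is done.

Besides the shell and the picture viewer there is one more tool, called after "Call:" as name(argument=value, ...) on one line, values as JSON. arm_command: Moves the arm, as the interface text tells. Its arguments: {"type":"object","properties":{"motion":{"type":"array","items":{"type":"array"}},"force":{"type":"number"}},"required":["motion"]}

```bash
mkdir -p pics; cat > h.py <<'E'
import numpy as np, cv2
from scipy.spatial.transform import Rotation as R
from bench import ctrl, optics, models
def cam(n):
    m=optics.camera_model(n); f=210/np.tan(np.radians(m['fovy']/2))
    Rm=R.from_rotvec(np.ravel(m['rvec'])).as_matrix(); t=np.ravel(m['tvec']); return m,f,Rm,t
def c2w(n,p):
    m,f,Rm,t=cam(n); return (np.asarray(p)-t)@Rm
def pix2w(n,u,v,d):
    m,f,Rm,t=cam(n); u,v,d=map(np.asarray,(u,v,d))
    return c2w(n,np.stack([(u-m['cx'])/f*d,(v-m['cy'])/f*d,d],-1))
def w2pix(n,p):
    m,f,Rm,t=cam(n); c=Rm@np.asarray(p)+t; return c[0]/c[2]*f+m['cx'],c[1]/c[2]*f+m['cy']
E
python3 - <<'E'
from h import *
for n in('top','side'):
    im,d=optics.get_image(n); cv2.imwrite(f'pics/{n}0.png',im); np.save(f'{n}0.npy',d)
    print(n,optics.camera_model(n))
    for t in('large','large_lever','small','vial_a','vial_tall','dish','forceps','cap_jar'):
        print(t,[(round(r['conf'],2),np.round(c2w(n,r['location']),3).tolist(),np.round(w2pix(n,c2w(n,r['location']))).tolist()) for r in models.search_frame(n,t)])
print(ctrl.get_state())
E
```

```text
top {'fovy': 46.22358210352734, 'cx': 273.7516634317207, 'cy': 216.67701422783543, 'rvec': array([ 2.0560411 , -2.16033159,  0.2246576 ]), 'tvec': array([0.00182651, 0.61257105, 1.07141731])}
large [(0.67, [0.603, 0.215, 0.046], [170.0, 227.0])]
large_lever [(0.58, [0.578, 0.151, 0.116], [193.0, 231.0]), (0.22, [0.541, -0.395, 0.016], [429.0, 243.0])]
small [(0.75, [0.577, -0.17, 0.012], [333.0, 233.0])]
vial_a [(0.42, [0.711, 0.286, 0.048], [140.0, 184.0])]
vial_tall [(0.5, [0.397, 0.023, 0.076], [255.0, 312.0]), (0.47, [0.431, -0.033, 0.075], [280.0, 295.0])]
dish [(0.89, [0.542, -0.396, 0.013], [429.0, 242.0])]
forceps [(0.51, [0.557, 0.013, 0.007], [258.0, 245.0])]
cap_jar [(0.74, [0.763, 0.044, 0.081], [240.0, 154.0])]
side {'fovy': 44.253700827522884, 'cx': 282.3655977450958, 'cy': 209.70276816755404, 'rvec': array([ 0.33645247, -2.80549564,  1.17528248]), 'tvec': array([0.56795834, 0.17966163, 1.02156948])}
large [(0.84, [0.61, 0.233, 0.013], [239.0, 333.0])]
large_lever [(0.81, [0.577, 0.154, 0.115], [267.0, 268.0])]
small [(0.89, [0.588, -0.17, 0.016], [297.0, 189.0]), (0.47
[... 659 characters left out ...]
': 0.9, 'joint_positions': array([-1.2438887 ,  0.32096664, -0.07012105,  1.45052704,  0.022594  ,
        1.37081695, -0.05693473]), 'qd': array([-5.07410357e-04, -1.56725252e-03,  2.29314201e-04,  5.46499028e-04,
       -6.07807097e-04, -2.82265342e-06,  1.75100010e-03]), 'joint_torque': array([ 4.11771307e-04, -4.91091621e+01, -4.02806103e-01, -3.12774432e+01,
       -6.38712058e-02,  3.35434440e-02,  2.83759329e-05]), 'position': array([0.20003485, 0.61845486, 0.23659478]), 'tool_rot': array([4.89343593e-01, 3.10320260e+00, 9.94143221e-05]), 'ft_force': array([0.5073177 , 0.11138221, 0.15631992]), 'torque': array([-0.0289302 , -0.03103682, -0.00245802]), 'grip_width': 0.9934989072337684}
```

View pics/top0.png

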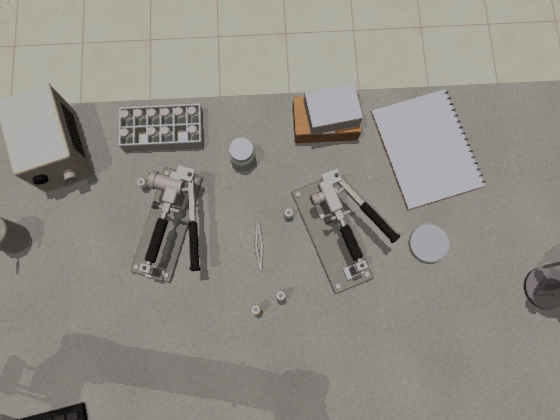

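View pics/side0.png

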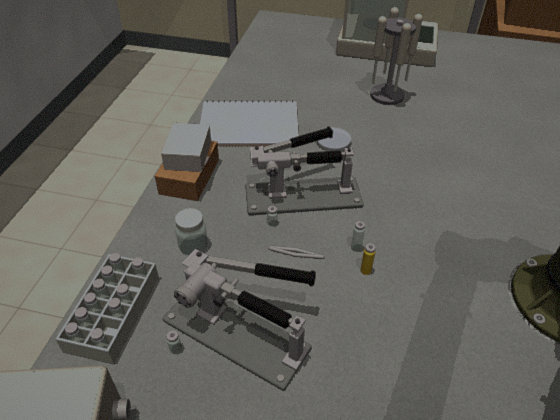

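The top view shows two crimpers: one on the left with its head near (165,183) and black lever grip near (194,245), and one on the right with its head near (322,197) and lever grip near (380,222). The vials are at (141,183), (289,213), (281,296) and the yellow look-alike at (256,310). I'll check both heads in close crops before choosing.

```bash
python3 - <<'E'
from h import *
im=cv2.imread('pics/top0.png'); d=np.load('top0.npy')
a=im[155:290,125:215]; b=im[160:295,285:405]
out=np.hstack([cv2.resize(x,None,fx=3.5,fy=3.5,interpolation=cv2.INTER_CUBIC) for x in(a,b)])
print(out.shape); cv2.imwrite('pics/crop1.png',out)
# points by height band
H,W=d.shape; u,v=np.meshgrid(np.arange(W),np.arange(H)); P=pix2w('top',u,v,d)
np.save('P.npy',P)
g=im.astype(int).sum(2)
for name,(x0,x1,y0,y1) in dict(L=(125,215,155,290),R=(285,405,160,295)).items():
    sub=P[y0:y1,x0:x1]; z=sub[...,2]; dk=g[y0:y1,x0:x1]<110
    for lo,hi in((.08,.1),(.1,.112),(.112,.122),(.122,.14),(.14,.2)): print(name,lo,((z>lo)&(z<hi)).sum(),((z>lo)&(z<hi)&dk).sum())
    zz=np.clip((z*1000),0,200).astype(np.uint8)
    cv2.imwrite(f'pics/z{name}.png',cv2.resize(cv2.applyColorMap(zz*1,cv2.COLORMAP_JET),None,fx=4,fy=4,interpolation=cv2.INTER_NEAREST))
E
```

```text
(472, 735, 3)
L 0.08 81 4
L 0.1 417 107
L 0.112 1768 692
L 0.122 387 6
L 0.14 0 0
R 0.08 80 0
R 0.1 400 78
R 0.112 1680 645
R 0.122 136 4
R 0.14 0 0
```

View pics/crop1.png

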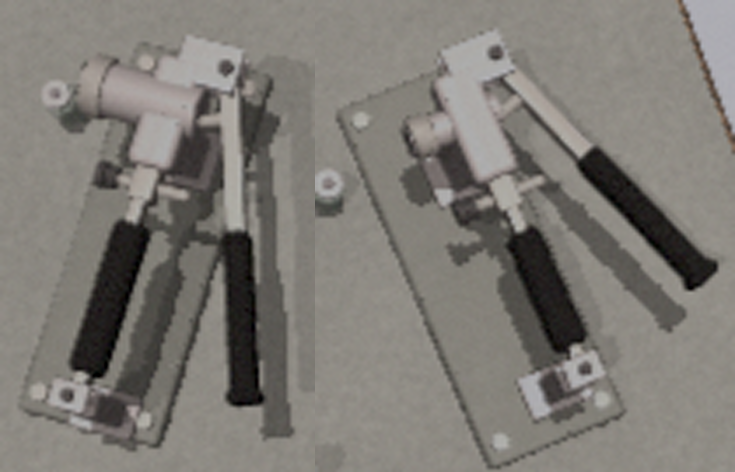

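View pics/zL.png

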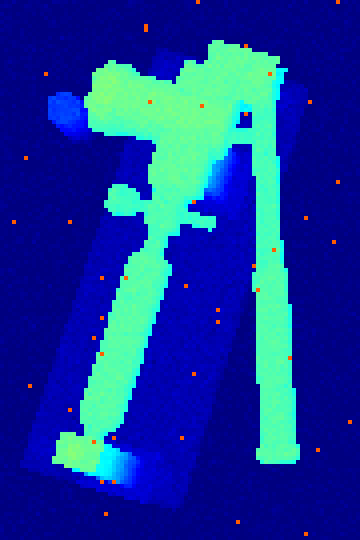

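Left crimper: head at about (165,183), clearly wider and longer (larger), with longer handles and grip. The right one's head at (322,197) is small. Candidates are therefore the left lever grip (194,245) and the right lever grip (380,222), and I choose the **left** one. Next I fit its geometry.

```bash
python3 - <<'E'
from h import *
im=cv2.imread('pics/top0.png').astype(int); P=np.load('P.npy'); g=im.sum(2)
v,u=np.mgrid[0:420,0:560]; z=P[...,2]
dk=(g<110)
def pca(m,n):
    pts=P[m][:,:2]; c=np.median(pts,0); 
    for _ in range(3):
        w,V=np.linalg.eigh(np.cov((pts-c).T)); a=V[:,1]; a=a if a[0]>0 else -a; nrm=np.array([-a[1],a[0]])
        s=(pts-c)@a; t=(pts-c)@nrm; k=(abs(t)<.02)&(abs(s)<.1); pts=pts[k]; c=pts.mean(0)
    s=(pts-c)@a; t=(pts-c)@nrm
    print(n,len(pts),'c',c.round(4),'dir',a.round(4),'ang',np.arctan2(a[1],a[0]).round(4),'s',np.percentile(s,[0,1,99,100]).round(4),'t',np.percentile(t,[1,5,95,99]).round(4),'z',np.median(P[m][:,2]).round(4))
    return c,a,nrm
lev=dk&(z>.111)&(z<.125)&(u>183)&(u<212)&(v>215)&(v<275)
bar=dk&(z>.111)&(z<.125)&(u>140)&(u<172)&(v>212)&(v<265)
cl,al,nl=pca(lev,'lever'); cb,ab,nb=pca(bar,'bar')
# base plate
base=(z>.006)&(z<.02)&(u>125)&(u<215)&(v>160)&(v<285)
bp=P[base][:,:2].astype(np.float32)
print(cv2.minAreaRect(bp))
# hinge prediction
yaw=np.arctan2(ab[1],ab[0]); Rz=np.array([[np.cos(yaw),-np.sin(yaw)],[np.sin(yaw),np.cos(yaw)]])
# grip sleeve of bar along x? use known width; lever line passes hinge: show head/hinge pixel
hp=P[182-8:182-2,188:194]; print('hinge area',P[176,190],P[174,190])
E
```

```text
lever 339 c [0.5448 0.1498] dir [0.9994 0.0341] ang 0.0341 s [-0.0522 -0.0512  0.0533  0.0543] t [-0.0078 -0.0067  0.007   0.0079] z 0.1164
bar 376 c [0.5614 0.2321] dir [ 0.9531 -0.3028] ang -0.3076 s [-0.0474 -0.0463  0.0469  0.0508] t [-0.0085 -0.0079  0.0085  0.0103] z 0.1173
((0.626569926738739, 0.22431975603103638), (0.21340982615947723, 0.3020947575569153), 89.45707702636719)
hinge area [0.70259879 0.15455939 0.11995284] [0.70700132 0.15435632 0.12080269]
```

Lever grip middle is about (0.545, 0.150), with the lever at 0.342 rad off the bar, which matches the open pose. The hinge comes out at about (0.704, 0.155). I'll move over high with the fingers shut to a standoff on the lever's outer (−y) side.

Call:
arm_command(motion=[[[-12, -10, 0], [0, 0, 0], 1], [[-24, -19, 0], [0, 0, 0], 1], [[-25, -20, 0], [0, 0, 0], 1], [[-25, -20, 0], [0, 0, 0], 1], [[-25, -20, 0], [0, 0, 0], 1], [[-25, -20, 0], [0, 0, 0], 1], [[-25, -20, 0], [0, 0, 0], 1], [[-25, -20, 0], [0, 0, 0], 1]], force=50)

```text
time: 1.57
position: [0.3319, 0.418, 0.2368]
tool_rot: [0.489, 3.103, 0.001]
ft_force: [1.0, 0.0, 0.6]
grip_width: 0.477
```

Call:
arm_command(motion=[[[-25, -20, 0], [0, 0, 0], 1], [[-25, -20, 0], [0, 0, 0], 1], [[-25, -20, 0], [0, 0, 0], 1], [[-25, -20, 0], [0, 0, 0], 1], [[-25, -20, 0], [0, 0, 0], 1], [[-25, -20, 0], [0, 0, 0], 1], [[-25, -20, 0], [0, 0, 0], 1], [[-25, -20, 0], [0, 0, 0], 1]])

```text
time: 2.23
position: [0.4729, 0.2043, 0.2369]
tool_rot: [0.489, 3.103, 0.001]
ft_force: [0.3, 0.3, 0.4]
grip_width: 0.013
```

Call:
arm_command(motion=[[[-24, -18, 0], [0, 0, 0], 1], [[-24, -18, 0], [0, 0, 0], 1], [[-24, -18, 0], [0, 0, 0], 1], [[-20, -16, 0], [0, 0, 0], 1], [[-9, -7, 0], [0, 0, -5], 1], [[0, 0, 0], [0, 0, -5], 1], [[0, 0, 0], [0, 0, -5], 1], [[0, 0, 0], [0, 0, -5], 1]])

```text
time: 2.9
position: [0.5448, 0.101, 0.2366]
tool_rot: [-0.062, 3.141, 0.0]
ft_force: [-0.0, 1.6, -0.1]
grip_width: 0.01
```

```bash
python3 - <<'E'
from h import *
s=ctrl.get_state(); M=R.from_rotvec(s['tool_rot']).as_matrix(); print(s['time'],s['position'],M.round(4).tolist(),s['ft_force'],s['grip_width'])
im,d=optics.get_image('side'); cv2.imwrite('pics/side1.png',im)
im,d=optics.get_image('wrist'); cv2.imwrite('pics/wrist1.png',im)
E
```

```text
2.9 [0.54478906 0.10096176 0.23660177] [[-0.9992, -0.0397, 0.0001], [-0.0397, 0.9992, 0.0001], [-0.0001, 0.0001, -1.0]] [-0.04048337  1.56723167 -0.08560213] 0.010104179385815008
```

View pics/side1.png

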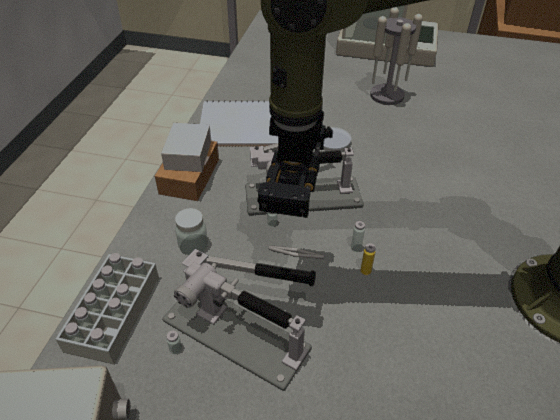

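View pics/wrist1.png

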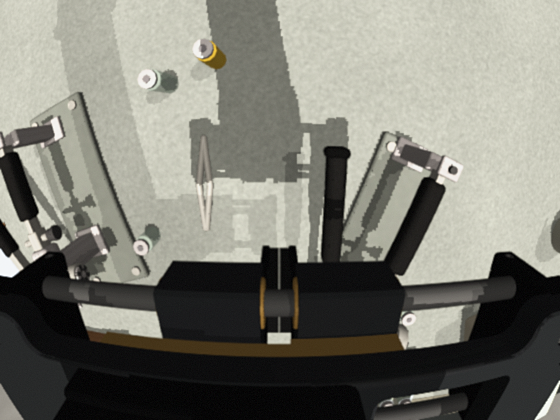

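The side picture shows the hand high over the bench between the stands, with the large lever grip at (290,273) still open. The wrist view shows the shut fingers at (280,290), the lever grip to their right at (335,205), and the forceps at (205,180) clear below. Descending now.

Call:
arm_command(motion=[[[0, 0, 14], [0, 0, 0], 1], [[0, 0, 25], [0, 0, 0], 1], [[0, 0, 30], [0, 0, 0], 1], [[0, 0, 30], [0, 0, 0], 1], [[0, 0, 25], [0, 0, 0], 1], [[0, 0, 13], [0, 0, 0], 1], [[0, 0, 0], [0, 0, 0], 1], [[0, 0, 0], [0, 0, 0], 1]])

```text
time: 3.67
position: [0.5443, 0.1013, 0.0993]
tool_rot: [0.055, -3.14, 0.001]
ft_force: [0.9, 0.9, 0.9]
grip_width: 0.005
```

```bash
python3 - <<'E'
from h import *
s=ctrl.get_state(); print(s['time'],s['position'],s['tool_rot'],s['ft_force'],s['grip_width'])
im,d=optics.get_image('side'); 
cv2.imwrite('pics/side2.png',cv2.resize(im[150:350,180:400],None,fx=3,fy=3))
im,d=optics.get_image('wrist'); cv2.imwrite('pics/wrist2.png',im)
E
```

```text
3.6667 [0.54434967 0.10134977 0.09934355] [ 5.46535282e-02 -3.14011997e+00  7.03680725e-04] [0.91358033 0.87699575 0.93743102] 0.005305825832968687
```

View pics/side2.png

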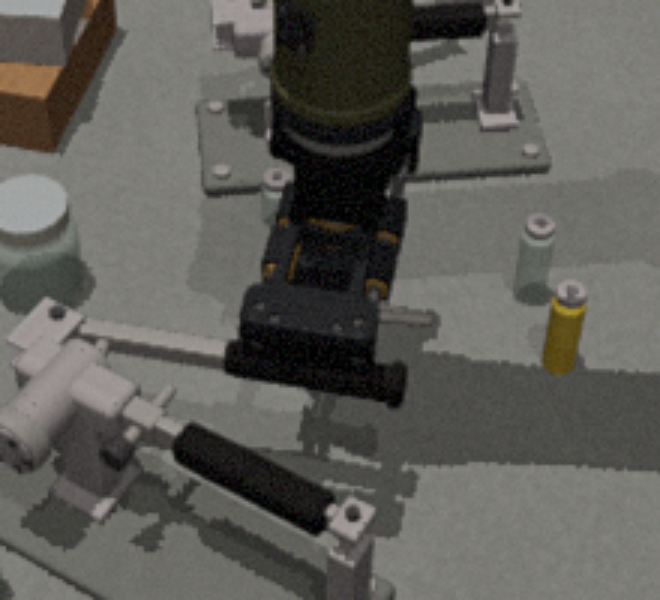

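View pics/wrist2.png

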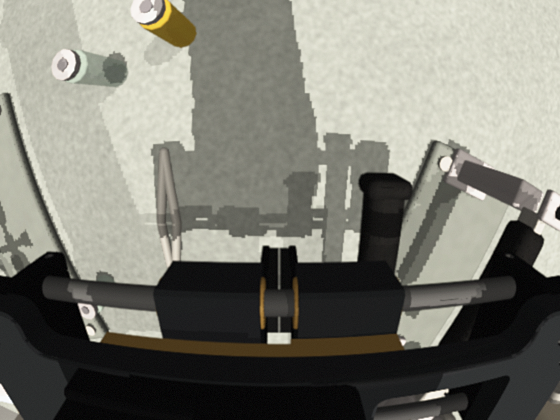

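The hand is low beside the lever with nothing touched: the lever grip is at (310,370) in the crop, still open. Now I approach slowly towards +y.

Call:
arm_command(motion=[[[0, 5, 0], [0, 0, 0], 1], [[0, 6, 0], [0, 0, 0], 1], [[0, 5, 0], [0, 0, 0], 1], [[0, 2, 0], [0, 0, 0], 1], [[0, 2, 0], [0, 0, 0], 1], [[0, 2, 0], [0, 0, 0], 1], [[0, 0, 0], [0, 0, 0], 1]])

```text
time: 4.35
position: [0.5438, 0.1239, 0.0996]
tool_rot: [-0.058, 3.141, 0.0]
ft_force: [0.6, 0.9, 0.5]
grip_width: 0.006
```

Call:
arm_command(motion=[[[0, 2, 0], [0, 0, 0], 1], [[0, 2, 0], [0, 0, 0], 1], [[0, 2, 0], [0, 0, 0], 1], [[0, 2, 0], [0, 0, 0], 1], [[0, 0, 0], [0, 0, 0], 1], [[0, 0, 0], [0, 0, 0], 1]])

```text
time: 4.85
position: [0.5436, 0.1308, 0.0995]
tool_rot: [0.057, -3.141, 0.001]
ft_force: [-0.1, -1.9, 0.4]
grip_width: 0.005
```

Call:
arm_command(motion=[[[0, 2.5, 0], [0, 0, 0.9], 1], [[0, 2.5, 0], [0, 0, 0.9], 1], [[0, 2.5, 0], [0, 0, 0.9], 1], [[0, 2.5, 0], [0, 0, 0.9], 1], [[0, 2.5, 0], [0, 0, 0.9], 1], [[0, 2.5, 0], [0, 0, 0.9], 1], [[0, 2.5, 0], [0, 0, 0.9], 1], [[0, 0, 0], [0, 0, 0], 1]])

```text
time: 5.52
position: [0.5435, 0.1494, 0.0994]
tool_rot: [-0.116, -3.139, 0.0]
ft_force: [-1.6, -2.3, 0.9]
grip_width: -0.0
```

```bash
python3 - <<'E'
from h import *
s=ctrl.get_state(); print(s['time'],s['position'],s['tool_rot'],s['ft_force'],s['grip_width'])
im,d=optics.get_image('side'); 
cv2.imwrite('pics/side3.png',cv2.resize(im[150:350,180:400],None,fx=3,fy=3))
E
```

```text
5.5167 [0.54345797 0.14941756 0.09940625] [-1.16111166e-01 -3.13893386e+00  5.15536434e-05] [-1.59871148 -2.25844363  0.89074958] -8.437578281740442e-05
```

View pics/side3.png

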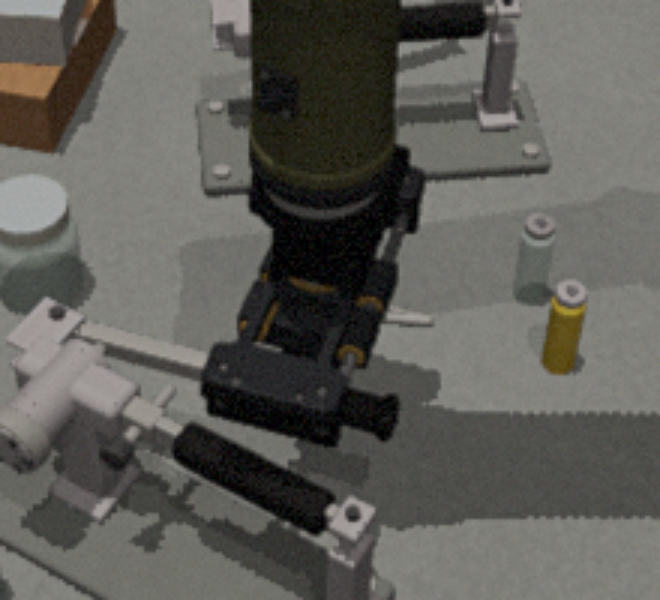

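The lever has swung in with the fingers (its tip is now at (385,410)), and the force is still small. Continuing.

Call:
arm_command(motion=[[[0, 2.5, 0], [0, 0, 0.9], 1], [[0, 2.5, 0], [0, 0, 0.9], 1], [[0, 2.5, 0], [0, 0, 0.9], 1], [[0, 2.5, 0], [0, 0, 0.9], 1], [[0, 1.5, 0], [0, 0, 0.5], 1], [[0, 1, 0], [0, 0, 0.4], 1], [[0, 0, 0], [0, 0, 0], 1]])

```text
time: 6.15
position: [0.5448, 0.1615, 0.0995]
tool_rot: [-0.239, -3.132, 0.0]
ft_force: [-4.3, -3.0, 0.4]
grip_width: 0.005
```

Call:
arm_command(motion=[[[0, 1, 0], [0, 0, 0.4], 1], [[0, 1, 0], [0, 0, 0.4], 1], [[0, 1, 0], [0, 0, 0.4], 1], [[0, 0, 0], [0, 0, 0], 1]])

```text
time: 6.48
position: [0.5454, 0.1641, 0.0995]
tool_rot: [-0.272, -3.129, 0.0]
ft_force: [-4.1, -3.5, 0.2]
grip_width: 0.005
```

Call:
arm_command(motion=[[[1, 1, 0], [0, 0, 0.4], 1], [[0.5, 1, 0], [0, 0, 0.4], 1], [[0, 0, 0], [0, 0, 0], 1]])

```text
time: 6.73
position: [0.5453, 0.1662, 0.0997]
tool_rot: [0.294, 3.126, 0.0]
ft_force: [-0.2, -4.1, -1.8]
grip_width: 0.005
```

Call:
arm_command(motion=[[[0, 1, 0], [0, 0, 0.4], 1], [[0, 1, 0], [0, 0, 0.4], 1], [[0, 0, 0], [0, 0, 0], 1]])

```text
time: 6.98
position: [0.5453, 0.1684, 0.0996]
tool_rot: [0.316, 3.125, 0.0]
ft_force: [0.3, -4.2, -1.4]
grip_width: 0.004
```

Call:
arm_command(motion=[[[0.2, 1, 0], [0, 0, 0.4], 1], [[0.2, 1, 0], [0, 0, 0.4], 1], [[0, 0, 0], [0, 0, 0], 1]])

```text
time: 7.23
position: [0.5453, 0.1706, 0.0998]
tool_rot: [0.338, 3.122, 0.0]
ft_force: [0.9, -5.3, -1.9]
grip_width: 0.002
```

Call:
arm_command(motion=[[[0.2, 1, 0], [0, 0, 0.4], 1], [[0.2, 1, 0], [0, 0, 0.4], 1], [[0, 0, 0], [0, 0, 0], 1]])

```text
time: 7.48
position: [0.5454, 0.1725, 0.0998]
tool_rot: [0.359, 3.12, 0.0]
ft_force: [1.2, -4.7, -1.2]
grip_width: 0.007
```

Call:
arm_command(motion=[[[0, 1, 0], [0, 0, 0.4], 1], [[0, 1, 0], [0, 0, 0.4], 1], [[0, 0, 0], [0, 0, 0], 1]])

```text
time: 7.73
position: [0.5456, 0.1745, 0.0998]
tool_rot: [0.381, 3.118, 0.0]
ft_force: [1.8, -5.6, -0.6]
grip_width: 0.003
```

Call:
arm_command(motion=[[[0, 1, 0], [0, 0, 0.2], 1], [[0, 0, 0], [0, 0, 0], 1]])

```text
time: 7.9
position: [0.5457, 0.1753, 0.0998]
tool_rot: [0.386, 3.118, -0.0]
ft_force: [0.9, -5.4, 0.4]
grip_width: 0.004
```

Call:
arm_command(motion=[[[0, 1, 0], [0, 0, 0.2], 1], [[0, 0, 0], [0, 0, 0], 1]])

```text
time: 8.07
position: [0.5457, 0.1756, 0.0998]
tool_rot: [-0.392, -3.117, 0.002]
ft_force: [0.2, -6.5, 1.4]
grip_width: 0.006
```

Call:
arm_command(motion=[[[0, 1, 0], [0, 0, 0.2], 1], [[0, 0, 0], [0, 0, 0], 1]])

```text
time: 8.23
position: [0.5457, 0.1759, 0.0997]
tool_rot: [-0.398, -3.115, 0.003]
ft_force: [-0.7, -7.8, 2.4]
grip_width: 0.005
```

```bash
python3 - <<'E'
from h import *
s=ctrl.get_state(); print(s['time'],s['position'],s['tool_rot'],s['ft_force'],s['torque'],s['grip_width'])
for n in('side','top','wrist'):
  im,d=optics.get_image(n); cv2.imwrite(f'pics/{n}4.png',im)
  if n!='wrist': cv2.imwrite(f'pics/{n}4c.png',cv2.resize(im[150:350,180:400] if n=='side' else im[150:290,120:230],None,fx=3 if n=='side' else 4,fy=3 if n=='side' else 4))
E
```

```text
8.2333 [0.54574719 0.17586864 0.09970022] [-3.97976375e-01 -3.11536150e+00  2.97359296e-03] [-0.7475969  -7.78352646  2.36225272] [-1.50739175  0.16047136  0.03674914] 0.004635669548334584
```

View pics/side4c.png

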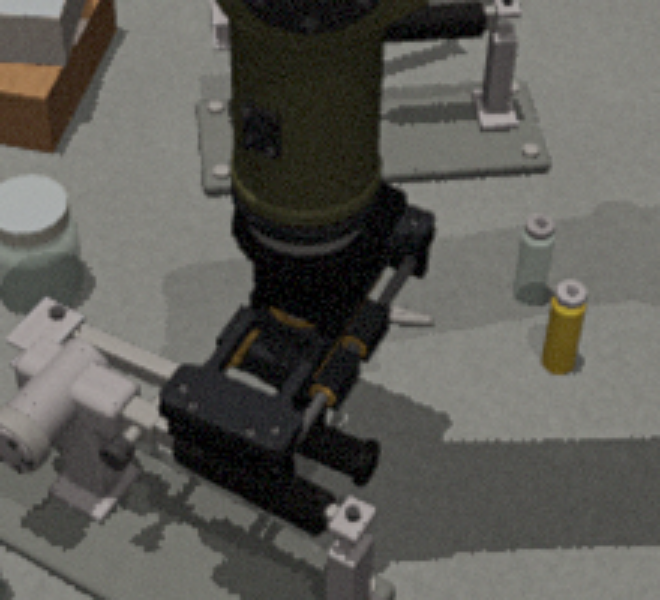

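View pics/top4c.png

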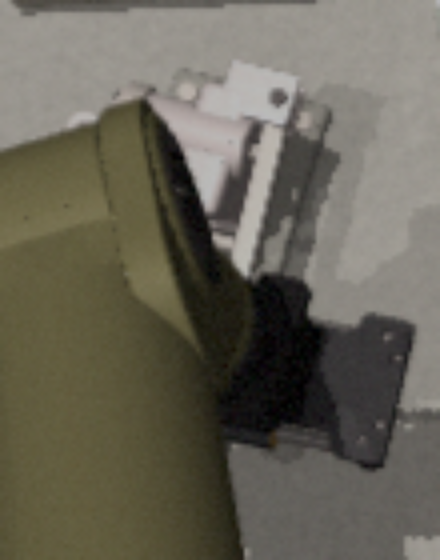

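View pics/wrist4.png

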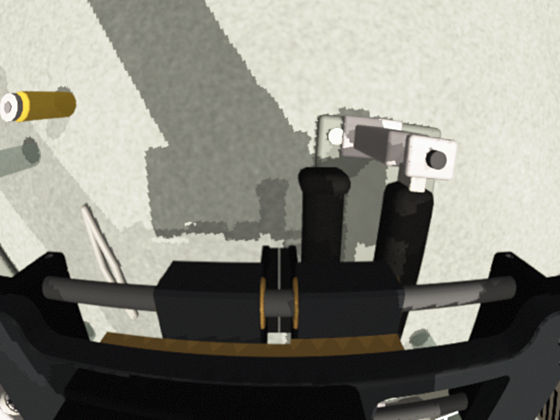

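The wrist view shows the lever grip (325,210) nearly parallel to the fixed grip (405,225), with a clear gap between them. The TCP has stopped advancing and force is building at about 1.2 N per mm commanded, so the stop screw is met. I'll press a little more to reach about 10 N.

Call:
arm_command(motion=[[[0, 1, 0], [0, 0, 0], 1], [[0, 1, 0], [0, 0, 0], 1], [[0, 0, 0], [0, 0, 0], 1]])

```text
time: 8.63
position: [0.5459, 0.1763, 0.0997]
tool_rot: [-0.399, -3.114, 0.006]
ft_force: [-2.2, -9.3, 4.1]
grip_width: 0.009
```

```bash
python3 - <<'E'
from h import *
s=ctrl.get_state(); M=R.from_rotvec(s['tool_rot']).as_matrix(); print(s['time'],s['position'],s['ft_force'],M.T@s['ft_force'])
E
```

```text
8.6333 [0.54586282 0.17633405 0.09968451] [-2.17614584 -9.32162509  4.1198296 ] [-0.23747173 -9.58601555 -4.08083498]
```

Call:
arm_command(motion=[[[0, 0.5, 0], [0, 0, 0], 1], [[0, 0, 0], [0, 0, 0], 1], [[0, 0, 0], [0, 0, 0], 1], [[0, 0, 0], [0, 0, 0], 1], [[0, 0, 0], [0, 0, 0], 1], [[0, 0, 0], [0, 0, 0], 1], [[0, 0, 0], [0, 0, 0], 1], [[0, 0, 0], [0, 0, 0], 1]])

```text
time: 9.3
position: [0.5459, 0.1764, 0.0997]
tool_rot: [-0.399, -3.114, 0.007]
ft_force: [-2.7, -11.0, 4.5]
grip_width: 0.004
```

Call:
arm_command(motion=[[[0, 0, 0], [0, 0, 0], 1], [[0, 0, 0], [0, 0, 0], 1], [[0, 0, 0], [0, 0, 0], 1], [[0, 0, 0], [0, 0, 0], 1], [[0, 0, 0], [0, 0, 0], 1], [[0, 0, 0], [0, 0, 0], 1], [[0, 0, 0], [0, 0, 0], 1], [[0, 0, 0], [0, 0, 0], 1]])

```text
time: 9.97
position: [0.5459, 0.1764, 0.0997]
tool_rot: [-0.399, -3.114, 0.007]
ft_force: [-3.4, -11.4, 5.1]
grip_width: 0.003
```

Held steady at about 11 N, and 1.3 s have passed at full press. One more short hold, then ease out slowly with the fingers following the lever.

Call:
arm_command(motion=[[[0, 0, 0], [0, 0, 0], 1], [[0, 0, 0], [0, 0, 0], 1], [[0, -1, 0], [0, 0, 0], 1], [[0, -1, 0], [0, 0, 0], 1], [[0, -1, 0], [0, 0, 0], 1], [[0, -1, 0], [0, 0, 0], 1], [[0, -1, 0], [0, 0, -0.4], 1], [[0, -1, 0], [0, 0, -0.4], 1]])

```text
time: 10.63
position: [0.5455, 0.1737, 0.0998]
tool_rot: [0.375, 3.118, 0.0]
ft_force: [0.5, -5.8, -1.0]
grip_width: 0.006
```

Call:
arm_command(motion=[[[-0.2, -2, 0], [0, 0, -0.7], 1], [[-0.2, -2, 0], [0, 0, -0.7], 1], [[-0.2, -2, 0], [0, 0, -0.7], 1], [[-0.2, -2, 0], [0, 0, -0.7], 1], [[-0.2, -2, 0], [0, 0, -0.7], 1], [[-0.2, -2, 0], [0, 0, -0.7], 1], [[-0.2, -2, 0], [0, 0, -0.7], 1], [[-0.2, -2, 0], [0, 0, -0.7], 1]])

```text
time: 11.3
position: [0.5439, 0.1581, 0.0998]
tool_rot: [0.22, 3.133, 0.001]
ft_force: [2.2, -3.1, 0.4]
grip_width: 0.005
```

Call:
arm_command(motion=[[[0, -2, 0], [0, 0, -0.7], 1], [[0, -2, 0], [0, 0, -0.7], 1], [[0, -2, 0], [0, 0, -0.7], 1], [[0, -2, 0], [0, 0, -0.7], 1], [[0, -2, 0], [0, 0, -0.7], 1], [[0, -2, 0], [0, 0, -0.7], 1], [[0, -2, 0], [0, 0, -0.7], 1], [[0, -2, 0], [0, 0, -0.7], 1]])

```text
time: 11.97
position: [0.5419, 0.1421, 0.0996]
tool_rot: [-0.067, -3.141, -0.001]
ft_force: [2.7, -2.3, 0.8]
grip_width: 0.007
```

```bash
python3 - <<'E'
from h import *
s=ctrl.get_state(); M=R.from_rotvec(s['tool_rot']).as_matrix(); print(s['time'],s['position'],s['ft_force'],M.T@s['ft_force'])
im,d=optics.get_image('wrist'); cv2.imwrite('pics/wrist5.png',im)
E
```

```text
11.9667 [0.54194914 0.1421395  0.09958477] [ 2.74463614 -2.34832839  0.77195089] [-2.84203431 -2.22910771 -0.77298234]
```

View pics/wrist5.png

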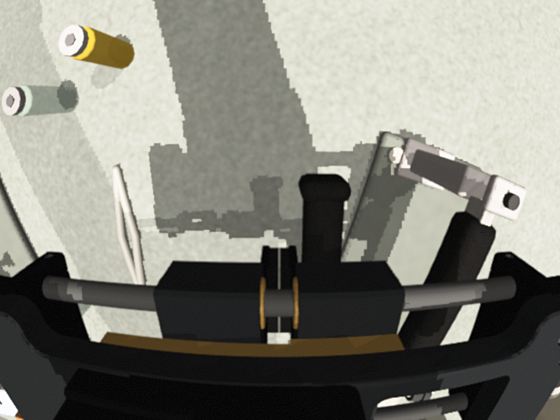

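The lever (325,215) is following the fingers outward. Continuing slowly to its rest.

Call:
arm_command(motion=[[[0, -2, 0], [0, 0, -0.9], 1], [[0, -2, 0], [0, 0, -0.9], 1], [[0, -2, 0], [0, 0, -0.9], 1], [[0, -1.5, 0], [0, 0, -0.8], 1], [[0, -1.5, 0], [0, 0, -0.8], 1], [[0, -1.5, 0], [0, 0, -0.8], 1], [[0, -1.5, 0], [0, 0, -0.8], 1], [[0, -1, 0], [0, 0, -0.5], 1]])

```text
time: 12.68
position: [0.5416, 0.1295, 0.0994]
tool_rot: [0.109, -3.139, -0.001]
ft_force: [1.2, 0.8, -0.1]
grip_width: 0.006
```

Call:
arm_command(motion=[[[0, -1, 0], [0, 0, -0.3], 1], [[0, -1, 0], [0, 0, 0], 1], [[0, -1, 0], [0, 0, 0], 1], [[0, -1, 0], [0, 0, 0], 1], [[0, -1, 0], [0, 0, 0], 1], [[0, -1, 0], [0, 0, 0], 1], [[0, -1, 0], [0, 0, 0], 1], [[0, 0, 0], [0, 0, 0], 1]])

```text
time: 13.35
position: [0.5426, 0.1218, 0.0996]
tool_rot: [-0.114, 3.139, -0.0]
ft_force: [0.0, -0.4, 0.7]
grip_width: 0.006
```

Call:
arm_command(motion=[[[0, -3, 0], [0, 0, 0], 1], [[0, -6, 0], [0, 0, 0], 1], [[0, -6, 0], [0, 0, 0], 1], [[0, -6, 0], [0, 0, 0], 1], [[0, -3, -10], [0, 0, 0], 1], [[0, 0, -25], [0, 0, 0], 1], [[0, 0, -30], [0, 0, 0], 1], [[0, 0, -30], [0, 0, 0], 1]])

```text
time: 14.02
position: [0.5439, 0.0973, 0.196]
tool_rot: [0.113, -3.139, 0.0]
ft_force: [0.4, -0.1, 0.0]
grip_width: 0.013
```

Call:
arm_command(motion=[[[0, 0, -30], [0, 0, 0], 1], [[0, -15, -15], [0, 0, 0], 1], [[0, -25, 0], [0, 0, 0], 1], [[0, -25, 0], [0, 0, 0], 1], [[0, -25, 0], [0, 0, 0], 1], [[0, -10, 0], [0, 0, 0], 1], [[0, 0, 0], [0, 0, 0], 1], [[0, 0, 0], [0, 0, 0], 1]])

```text
time: 14.68
position: [0.5516, -0.0011, 0.2399]
tool_rot: [-0.113, 3.139, 0.002]
ft_force: [-0.6, 1.1, 0.4]
grip_width: 0.005
```

```bash
python3 - <<'E'
from h import *
s=ctrl.get_state(); print(s['time'],s['position'],s['ft_force'],np.abs(s['qd']).max())
ims=[]
for n in('top','side'):
  im,d=optics.get_image(n); ims.append(im); cv2.imwrite(f'pics/{n}6.png',im)
  if n=='top':
    u,v=np.meshgrid(np.arange(560),np.arange(420)); P=pix2w('top',u,v,d); z=P[...,2]
    m=(im.astype(int).sum(2)<110)&(z>.111)&(z<.125)&(u>160)&(u<212)&(v>215)&(v<275)
    print(m.sum())
    if m.sum()>50:
      pts=P[m][:,:2]; q=pts[(pts[:,1]<.19)]; c=q.mean(0); w,V=np.linalg.eigh(np.cov((q-c).T)); a=V[:,1]*np.sign(V[0,1]); print('lever c',c,'ang',np.arctan2(a[1],a[0]),len(q))
  for t in('vial_a','vial_tall','dish','forceps','cap_jar'):
    print(n,t,[(round(r['conf'],2),np.round(c2w(n,r['location']),3).tolist()) for r in models.search_frame(n,t)])
E
```

```text
14.6833 [ 0.5515917  -0.00107196  0.23987053] [-0.58080473  1.05451931  0.35491237] 0.035278285512520435
354
lever c [0.54441434 0.14937934] ang 0.028318232350824403 297
top vial_a []
top vial_tall []
top dish [(0.84, [0.542, -0.396, 0.014])]
top forceps []
top cap_jar [(0.68, [0.574, 0.152, 0.114])]
side vial_a [(0.72, [0.619, -0.059, 0.028]), (0.71, [0.711, 0.295, 0.035]), (0.31, [0.61, 0.235, 0.016])]
side vial_tall [(0.76, [0.431, -0.027, 0.047]), (0.74, [0.62, -0.057, 0.028]), (0.66, [0.404, 0.029, 0.046])]
side dish [(0.72, [0.526, -0.381, 0.015])]
side forceps [(0.8, [0.554, 0.01, 0.008])]
side cap_jar [(0.56, [0.763, 0.057, 0.061]), (0.26, [0.62, -0.055, 0.026]), (0.25, [0.608, 0.234, 0.014])]
```

View pics/side6.png

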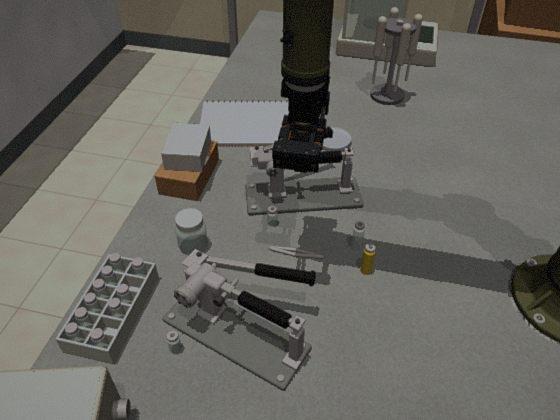

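View pics/top6.png

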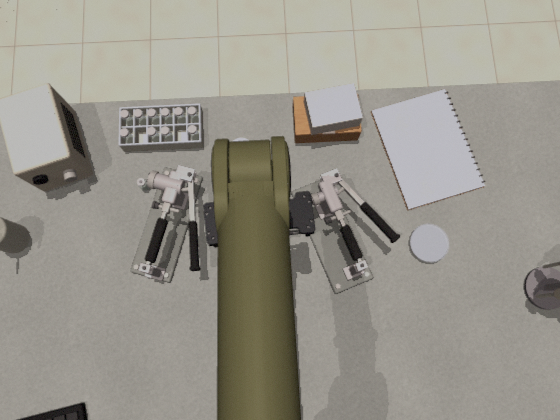

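The side view shows the large lever back out, with its tip at (312,277) as in the first picture. All vials are upright and the forceps (296,252) and jar (190,230) are in place. A quick comparison with the first picture, then I hand in.

```bash
python3 - <<'E'
from h import *
a=cv2.imread('pics/side0.png'); b=cv2.imread('pics/side6.png')
f=lambda i:(i[255:290,250:320].astype(int).sum(2)<110)
A,B=f(a),f(b); print(A.sum(),B.sum(),(A&B).sum(),np.argwhere(A).mean(0),np.argwhere(B).mean(0))
ctrl.close_job(); print(ctrl.get_state()['time'])
E
```

```text
694 697 684 [18.62824207 35.04034582] [18.68149211 35.5251076 ]
the job is handed in; nothing more can be done
the job is handed in; nothing more can be done
```

I pressed the lever of the larger crimper (the left one) in against its stop screw, held it there, eased it back open and handed the job in. The hand-in gives no verdict.

- **Press:** I pushed with the backs of the shut fingers on the outer side of the lever grip. The stop came at about 50 mm of travel: the tool stopped moving while the force rose from about 5.5 N to 11 N.
- **Hold:** I held it for about 1.4 s. The force read 11.0 to 11.4 N, slightly above the 10 N asked for. I had no direct reading of the force on the screw.
- **Release:** I eased the lever out with the fingers on it, at about 0.15 rad/s commanded, and took the hand away. After that the force reading was only noise, about 1 N.

**Last checks:**
- **Lever:** in the side view the lever grip lies within half a pixel of where it started. The top view gave an angle of 0.028 rad against 0.034 rad at the start. I take that difference as measurement noise, since the arm partly blocked that camera.
- **Other things:** in the side view the vials stand upright, and they, the dish, the forceps and the jar are where they were, to within a few mm. The small crimper's lever looks open in the top view.
- **Network results:** from the top camera the networks could not find the vials or forceps behind the arm, and reported the jar in the wrong place. I discounted that because the side view shows the jar where it was.

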